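# Rehang the dust extractor's lift-off filter door

## Task

The blue filter door of the grey bench dust extractor has been rinsed and stands in the white draining rack. Lift it out upright, hang it by lowering both hinge knuckles together and gently onto the two upright brass pins until they are fully home (feel for the pins, do not force it), then swing it shut, without slamming, past the spring catch above its free end. Leave the casts and the jar where they are.

Things in the scene. Friction and masses are not known exactly. Their poses are not given: they have to be found in the camera images.
- filter_door: Loose upright door, 130 wide (y), 130 high, 10 thick (x), about 0.3 kg: blue frame with a clear window. Origin: middle of its underside, z up. -x is its front face (with the knob), +y its free end, -y its hinge end. It starts in the rack, free end towards the robot. When hung 90 degrees open its yaw is the extractor's + 1.57; shut, it has the extractor's yaw.
- door_edge (a point): Middle of the door's top edge, 130 mm above its underside. The top rail is solid, 34 mm high and 130 long: grip it from above, across the 10 mm thickness.
- knob (a point): centre of the black knob's outer face, on the door's front: 20 mm across, 17 proud, 50 from the middle towards the free end, 58 above the underside
- knuckle_low (a point): Centre of the lower end of the lower hinge knuckle on the door: an upright steel tube, 17 mm outside, bore 9.8, 20 long, open below, its axis in the mid-plane of the door, 77 from the middle on the hinge end and 12 beyond the frame; lower end 8 above the underside.
- knuckle_top (a point): the same for the upper knuckle, 94 mm above the lower, in line with it
- extractor: Fixed grey dust extractor, 172 wide (y), 110 deep (x), 151 high; origin: middle of its underside. Its front (-x) has the filter opening in a rubber gasket that stops the door; the hinge is on the front's -y side. Shut, the door's origin is 66 in front of this origin and 16 up, its top 146 up under the catch bracket, so it can be hung only while it stands well open.
- pin_ref_low (a point): Fixed mark on the extractor's front: seat centre of the lower hinge pin were the hinge strip pushed fully inward. Both upright brass pins (8 mm diameter, 16 high, blunt, 0.7 chamfer) stand on ears of one slotted steel strip, screwed tight 2.5 to 18 mm outward from here (towards the extractor's -y), unknown and not reported; exact in x and z. Home: knuckle's lower end on the seat.
- pin_ref_top (a point): the same for the upper pin, 94 mm above the lower; the ears (seats) are 16 mm wide, reach 20 from the front face. Round the extractor: a wall corner at x 0.447, y 0.339 (world) and beyond, to the ceiling; the plaster vibrator beyond x 0.515, y 0.05 to 0.18, 105 high.
- catch_nose (a point): Lowest point of the white spring catch, under a steel bracket fixed to the extractor (26 wide, reaching 36 forward of the front face, 151 to 165 up). The nose hangs 7 mm below the level of the hung door's top edge. Pushing the door's front face shut (5 to 10 N, over the last 0.2 rad), the top edge lifts it; then it drops in front of the door and holds it.
- rack: Fixed white draining rack: 125 (x) x 72 mm tray, with steel wire uprights 58 high that leave 14 mm slots along x; the door stands in the middle slot on the 6 mm thick tray floor. Origin: middle of the underside. The model trimmer stands at the robot's right of it: beyond y -0.07 up to 190 high from x 0.40, up to 420 high from x 0.48; the arm starts on its far side.
- cast_a: yellow plaster dental cast, 59 x 72 x 27 mm, loose on the worktop; leave alone
- cast_white: pale blue-grey plaster dental cast, 56 x 68 x 26 mm, loose on the worktop; leave alone
- jar: small jar with a green lid, 40 mm across, 45 mm high, loose on the worktop; leave alone

How it is judged:
On the way, in this order (a step that is already met when the one before it is completed fails the run):
1. the door is lifted clear of the rack, upright (z of filter_door in the frame of rack above 0.065 m and angle between filter_door's own z axis and vertical below 0.3 rad), for 0.1 s.
2. both knuckles are home on the pins, the door standing open (z of knuckle_low in the frame of pin_ref_low between -0.003 and 0.0025 m and x of knuckle_low in the frame of pin_ref_low between -0.004 and 0.004 m and y of knuckle_low in the frame of pin_ref_low between -0.021 and 0 m and z of knuckle_top in the frame of pin_ref_top between -0.003 and 0.0025 m and x of knuckle_top in the frame of pin_ref_top between -0.004 and 0.004 m and y of knuckle_top in the frame of pin_ref_top between -0.021 and 0 m and angle between the y axis of filter_door and the y axis of extractor, either way round above 0.5 rad), for 0.3 s.
At the end, for the whole second after the job is handed in: Both knuckles rest on their pin seats (within 2.5 mm of home in height, 4 mm front to back, sideways within the strip's travel, 0 to 21 mm outward of the marks), the door is shut behind its catch (within 0.04 rad of the extractor's front) and at rest (z of knuckle_low in the frame of pin_ref_low between -0.003 and 0.0025 m and x of knuckle_low in the frame of pin_ref_low between -0.004 and 0.004 m and y of knuckle_low in the frame of pin_ref_low between -0.021 and 0 m and z of knuckle_top in the frame of pin_ref_top between -0.003 and 0.0025 m and x of knuckle_top in the frame of pin_ref_top between -0.004 and 0.004 m and y of knuckle_top in the frame of pin_ref_top between -0.021 and 0 m and angle between the y axis of filter_door and the y axis of extractor, either way round below 0.04 rad and linear speed of filter_door below 0.02 m/s and angular speed of filter_door below 0.1 rad/s); the robot touches nothing.
It fails at once if the door is forced or knocked on the hinge: over 45 N between door and extractor while it stands open (contact force between filter_door and extractor above 45 N and angle between the y axis of filter_door and the y axis of extractor, either way round above 0.4 rad).
It fails at once if the door is slammed: over 70 N between door and extractor (contact force between filter_door and extractor above 70 N).
It fails at once if the door is tipped over or dropped flat (angle between filter_door's own z axis and vertical above 0.5 rad).
It fails at once if a cast or the jar is pushed more than 20 mm (distance of any of cast_a, cast_white, jar from where it was at the start of the episode above 0.02 m).
It also fails if it takes over 69 s, if anything falls off the work surface, if the arm or the gripper's body presses on something with over 40 N, if the wrist force passes 120 N, or if a joint passes its speed limit or range.

## Robot

A 7-joint arm with a two-finger parallel gripper is mounted at the origin on a cart in front of the work surface, level with it; the furniture and walls round the work are solid. World frame = base frame: x ahead of the robot, y to its left, z up, the work surface at z = 0. Lengths are in m, angles in rad, forces in N, time in s.
With the tool pointing down it reaches from about 0.35 to 0.9 m from the base axis. Payload 8.1 kg.
Tool frame: the origin (TCP) lies midway between the tips of the shut fingers; the grasp point (between the pads) lies 19 mm behind it; z points along the fingers, y is the line along which they close (so a half turn about z gives the same grasp; the last joint's range is limited). The gripper opens to 92 mm and grips with 3 to 60 N. Pads are 19 mm wide; open, the fingers measure 130 mm over their backs; the gripper's body (75 mm by 190 mm) begins 47 mm behind the grasp point.
Start: joints at [-1.323, 0.434, 0.025, 1.573, -0.012, 1.134, -0.075], TCP at [0.215, 0.587, 0.227] pointing down, gripper open.
Joint ranges: [-2.62, 2.62], [-0.44, 2.09], [-1.27, 1.32], [0.08, 2.57], [-1.32, 4.46], [0.12, 2], [-2.74, 2.74]. Speed limits (rad/s): [2.22, 2.22, 3.01, 3.01, 3.14, 3.14, 3.14].

## Interface

Orientations are given as a rotation vector (axis times angle).
In Python, from cell import observe, get_image, camera_model, sign_off, recognise, silhouettes gives the robot as it stands.
- The arm moves only by the tool apply_moves, never from a script. Its argument "motion" is a list of rows, each an object of numbers: "x", "y", "z": the shift along the world's x, y, z in cm; "yaw": the turn about the world's z in degrees; "hand": the opening, from -1 (shut) to 1 (fully open), so that 0 is half open. In form: [{"x": .., "y": .., "z": .., "yaw": .., "hand": ..}, ...]. A call has 1 to 10 rows; each row is the pose to reach, as a shift and turn from the pose commanded when the call began; what a row does not reach only later rows make up. A row lasts 1/8 s, in which the tool goes at most 62.5 mm and 10.7 degrees, less where a joint would pass 70% of its speed; a pose out of reach is approached as far as the arm can. A call with a gripper value outside its range is refused whole. The fingers move at their own pace and stop on an object; "newtons" is the grip in N (left out, the last holds). Time passes only in rows, so rows that repeat a pose let the fingers close. It gives the time, the measured TCP pose, the force, the opening and the grip force at its end, in the units of the state.
- observe(): the state, without advancing time (a new reading comes with each control period).
- get_image(name): name is "scene" or "top"; returns the picture (400x640x3 uint8, blue, green, red); there is no depth.
- camera_model(name): a dict with "camera_matrix" (3x3 intrinsics, pixels), "k1" (the pictures are not rectified: a ray, as slopes to the right and down, at radius r is drawn at 1 + k1 r^2 times it, then the intrinsics apply), "T" (4x4, takes a point from camera to world coordinates). Camera axes: x right, y up, looking along -z (the intrinsics and any distortion apply to the point x, -y, -z); pixel columns grow to the right and rows downward; lengths in m; the calibration is good to about 2 mm. A picture is of the moment at which its call begins. camera_model takes no time and is no camera call.
- sign_off(): hands the job in; it is judged then, once.
Trained networks look in the newest picture that a camera, given by its name, has taken for a name from the list of things; names that differ only in an ending like _2 or _b are one class to them, and where a whole thing is asked for, a point or a joint stands for the part that bears it (a point fixed in the world has none). Each returns a list of dicts, best first, with "p" (0 to 1); they miss things now and then, are a little off and sometimes report something else, mostly with a low value. They report only what shows in the picture. A call takes as long as a camera call.
- recognise(query, camera): "rect" ([left, top, right, bottom] in pixels, round what is visible of it).
- silhouettes(query, camera): "mask" (400x640 bool, what is visible of it) and "rect" ([left, top, right, bottom] in pixels, round what is visible of it).
The state is a dict: "clock": time; "joints": joint angles; "dq": joint speeds; "joint_efforts": joint torques, N m; "position": TCP position; "ee_rot": TCP orientation; "force": force on the tool from outside, world axes, zero at the start; "ft_torque": the same for the moment, N m; "width": opening from 0.0 (shut) to 1.0 (fully open); "gripper_force": force on a finger pad.
Only numpy, scipy, OpenCV 4.12 (cv2) and the standard library are available. Lean on these libraries where they do the work, as an engineer would, in place of code of your own. Each camera call takes 0.05 s, during which the arm holds its last target. There are 200 camera calls.

## Working session

There is one attempt and no reset: what is moved stays moved. The work goes in short steps, Python scripts to look and compute and a tool call to move; the robot and the scene stay as the last step left them, time stands still between calls to the robot, and variables do not carry over. Pictures are saved under pics/ and viewed, at most 10 in all, crops included, and the job is handed in when it is done.

Besides the shell and the picture viewer there is one more tool, called as name(argument=value, ...) on one line, values as JSON. apply_moves: Moves the arm, as the interface text tells. Its arguments: {"type":"object","properties":{"motion":{"type":"array","items":{"type":"object","properties":{"x":{"type":"number"},"y":{"type":"number"},"z":{"type":"number"},"yaw":{"type":"number"},"hand":{"type":"number"}}}},"newtons":{"type":"number"}},"required":["motion"]}

```bash
mkdir -p pics; ls; cat > h.py <<'E'
import numpy as np, cv2
from cell import *
def proj(cam,P):
    m=camera_model(cam);T=np.array(m["T"]);K=np.array(m["camera_matrix"])
    p=(np.atleast_2d(P)-T[:3,3])@T[:3,:3]
    s=np.c_[p[:,0]/-p[:,2],-p[:,1]/-p[:,2]]
    s=s*(1+m["k1"]*(s**2).sum(1,keepdims=True))
    return s@K[:2,:2].T+K[:2,2]
def unproj(cam,uv,z):
    m=camera_model(cam);T=np.array(m["T"]);K=np.array(m["camera_matrix"])
    d=(np.atleast_2d(uv)-K[:2,2])@np.linalg.inv(K[:2,:2]).T
    s=d.copy()
    for _ in range(20): s=d/(1+m["k1"]*(s**2).sum(1,keepdims=True))
    r=np.c_[s[:,0],-s[:,1],-np.ones(len(s))]@T[:3,:3].T
    return T[:3,3]+r*((z-T[2,3])/r[:,2])[:,None]
E
python3 - <<'E'
from h import *
o=observe();print({k:np.round(v,3).tolist() for k,v in o.items()})
for c in("scene","top"):
    im=get_image(c);cv2.imwrite(f"pics/{c}0.png",im)
    m=camera_model(c);print(c,np.round(m["T"],3).tolist(),np.round(m["camera_matrix"],1).tolist(),m["k1"])
    for q in("filter_door","extractor","rack","catch_nose","jar","cast_a","cast_white","knob","pin_ref_low","pin_ref_top","knuckle_top"):
        try:print(c,q,[(np.round(r["rect"]).tolist(),round(r["p"],2)) for r in recognise(q,c)][:3])
        except Exception as e:print(q,e)
E
```

```text
pics
{'clock': 0.0, 'joints': [-1.323, 0.435, 0.025, 1.574, -0.012, 1.134, -0.075], 'dq': [0.0, -0.002, -0.001, -0.002, 0.0, 0.0, -0.002], 'joint_efforts': [0.0, -66.783, 0.985, -31.447, -0.061, 0.043, 0.0], 'position': [0.215, 0.586, 0.226], 'ee_rot': [-0.548, -3.093, 0.003], 'force': [-0.508, -0.8, -0.075], 'ft_torque': [-0.006, -0.004, 0.014], 'gripper_force': 0.0, 'width': 0.999}
scene [[0.845, 0.309, -0.435, -0.038], [-0.534, 0.485, -0.692, -0.839], [-0.003, 0.818, 0.576, 0.795], [0.0, 0.0, 0.0, 1.0]] [[497.7, 0.0, 320.5], [0.0, 497.7, 200.8], [0.0, 0.0, 1.0]] -0.07993517220119874
scene filter_door [([282.0, 184.0, 339.0, 237.0], 0.59)]
scene extractor [([214.0, 122.0, 289.0, 198.0], 0.71), ([291.0, 227.0, 329.0, 248.0], 0.42)]
scene rack [([292.0, 222.0, 330.0, 245.0], 0.84), ([285.0, 181.0, 339.0, 237.0], 0.28)]
scene catch_nose []
scene jar [([315.0, 253.0, 334.0, 276.0], 0.85), ([217.0, 120.0, 287.0, 197.0], 0.49)]
scene cast_a [([347.0, 331.0, 386.0, 363.0], 0.95)]
scene cast_white [([292.0, 167.0, 304.0, 179.0], 0.44)]
scene knob [([284.0, 183.0, 341.0, 234.0], 0.57)]
scen
[... 390 characters left out ...]
, 1.0]] [[375.1, 0.0, 318.6], [0.0, 375.1, 193.7], [0.0, 0.0, 1.0]] -0.03975048660777514
top filter_door [([300.0, 166.0, 312.0, 237.0], 0.88)]
top extractor [([158.0, 172.0, 250.0, 252.0], 0.81)]
top rack [([288.0, 189.0, 320.0, 235.0], 0.78)]
top catch_nose [([301.0, 167.0, 312.0, 237.0], 0.53)]
top jar [([353.0, 219.0, 364.0, 232.0], 0.53)]
top cast_a [([428.0, 234.0, 458.0, 259.0], 0.91), ([352.0, 218.0, 367.0, 236.0], 0.68)]
top cast_white [([213.0, 155.0, 238.0, 178.0], 0.94)]
top knob [([295.0, 169.0, 309.0, 237.0], 0.94)]
top pin_ref_low [([154.0, 172.0, 251.0, 254.0], 0.58)]
top pin_ref_top [([158.0, 171.0, 248.0, 251.0], 0.63)]
top knuckle_top [([301.0, 169.0, 313.0, 232.0], 0.57)]
```

```bash
python3 - <<'E'
import cv2
a=cv2.imread("pics/top0.png")[130:290,130:390];cv2.imwrite("pics/t1.png",cv2.resize(a,None,fx=3,fy=3,interpolation=cv2.INTER_CUBIC))
a=cv2.imread("pics/scene0.png")[90:260,190:390];cv2.imwrite("pics/s1.png",cv2.resize(a,None,fx=3.5,fy=3.5,interpolation=cv2.INTER_CUBIC))
E
```

```text
(no output)
```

View pics/t1.png

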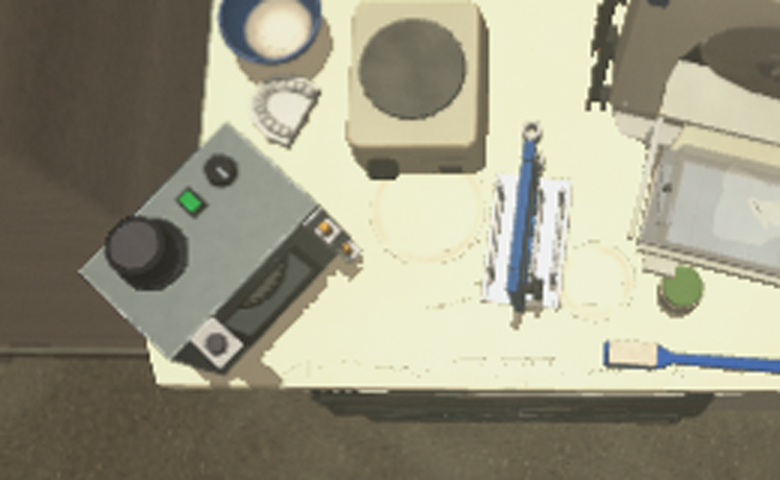

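View pics/s1.png

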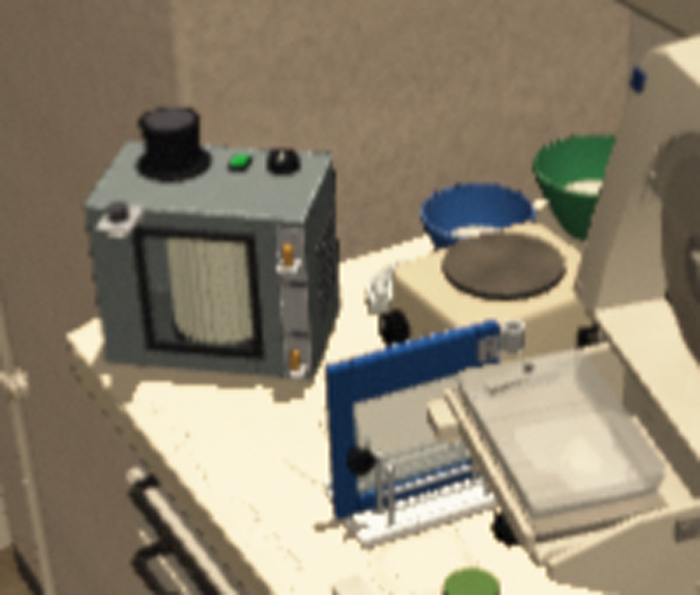

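The top view (crop ×3, offset 130) shows the extractor at left, front facing lower right. Its brass pins are near (326,229) and (347,246), and the catch is near (215,345). The door stands in the rack, with its knuckle at (532,130) and its free end at (515,292). The scene view shows the upper pin near (289,255) and the lower near (296,360). I'll fit poses to these.

```bash
cat >> h.py <<'E'
def brass(cam,im,box):
    l,t,r,b=box
    h=cv2.cvtColor(im,cv2.COLOR_BGR2HSV)[t:b,l:r]
    m=((h[...,0]>8)&(h[...,0]<24)&(h[...,1]>130)&(h[...,2]>90)).astype(np.uint8)
    n,_,st,ce=cv2.connectedComponentsWithStats(m)
    return [(st[i,4],(ce[i]+[l,t]).round(2).tolist(),st[i,:4].tolist()) for i in range(1,n) if st[i,4]>2]
E
python3 - <<'E'
from h import *
from scipy.optimize import least_squares
T=cv2.imread("pics/top0.png");S=cv2.imread("pics/scene0.png")
print(brass("top",T,(225,190,260,225)));print(brass("scene",S,(262,150,285,205)))
t=lambda x,y:[x/3+130-.33,y/3+130-.33]; s=lambda x,y:[x/3.5+190-.36,y/3.5+90-.36]
# local extractor corners
L=[(55,86,151),(55,-86,151),(-55,-86,151),(-55,86,151),(-55,86,0),(-55,-86,0)]
obs=[("top",0,t(80,272)),("top",1,t(230,122)),("top",2,t(322,206)),
 ("scene",0,s(125,143)),("scene",1,s(333,152)),("scene",2,s(308,220)),("scene",3,s(90,208)),("scene",4,s(103,362)),("scene",5,s(303,378))]
def pt(p,l):
    c,n=np.cos(p[2]),np.sin(p[2]);l=np.array(l)/1000
    return np.array([p[0]+c*l[0]-n*l[1],p[1]+n*l[0]+c*l[1],l[2]])
f=lambda p:np.concatenate([(proj(c,pt(p,L[i]))[0]-uv) for c,i,uv in obs])
r=least_squares(f,[.35,.35,.82],loss="soft_l1");print("extr",r.x,np.degrees(r.x[2]));print(f(r.x).round(1).reshape(-1,2).tolist())
a=unproj("top",[t(527,140),t(515,292),t(532,130)],0.136);print("door top hinge/free/knuckle",a)
obs2=[("top",(0,65,130),t(514,296)),("top",(0,-65,130),t(527,140)),("top",(0,-77,122),t(532,131)),("scene",(0,65,130),s(330,366)),("scene",(0,-65,130),s(497,322)),("scene",(0,-77,122),s(513,328))]
def g(p):
    return np.concatenate([(proj(c,pt(p,l)+[0,0,.006])[0]-uv) for c,l,uv in obs2])
r=least_squares(g,[.3,.05,1.5],loss="soft_l1");print("door",r.x,np.degrees(r.x[2]),g(r.x).round(1).reshape(-1,2).tolist())
A=cv2.resize(T[165:260,150:258],None,fx=3.6,fy=5,interpolation=cv2.INTER_CUBIC)
B=cv2.resize(S[112:207,210:292],None,fx=4.8,fy=5,interpolation=cv2.INTER_CUBIC)
cv2.imwrite("pics/e.png",np.hstack([A,B]));print(A.shape,B.shape)
E
```

```text
[(np.int32(5), [237.4, 205.2], [12, 14, 2, 3])]
[(np.int32(14), [271.86, 162.21], [9, 10, 3, 6]), (np.int32(13), [273.85, 192.0], [11, 40, 3, 5])]
extr [0.43994096 0.27696807 0.8575034 ] 49.13132573434226
[[-0.7, 0.6], [-0.9, -0.0], [-0.5, 0.0], [1.0, -0.5], [0.9, 0.8], [-0.7, 0.8], [-1.5, -0.3], [1.4, 2.5], [3.6, 3.0]]
door top hinge/free/knuckle [[0.53104912 0.01079528 0.136     ]
 [0.40129885 0.01850768 0.136     ]
 [0.53991827 0.00670008 0.136     ]]
door [0.464492   0.01436276 1.48839593] 85.27880514862429 [[-0.2, -0.7], [0.7, 0.7], [-0.4, 0.1], [-0.6, 1.1], [0.5, -0.4], [0.1, -0.7]]
(475, 389, 3) (475, 394, 3)
```

apply_moves(motion=[{"x": 1,"y": -5,"z": 2,"yaw": 2,"hand": -0.4},{"x": 3,"y": -10,"z": 3.4,"yaw": 4,"hand": -0.4},{"x": 5,"y": -15,"z": 3.4,"yaw": 6,"hand": -0.4},{"x": 7,"y": -20,"z": 3.4,"yaw": 8,"hand": -0.4},{"x": 9,"y": -25,"z": 3.4,"yaw": 10,"hand": -0.4},{"x": 11,"y": -30,"z": 3.4,"yaw": 12,"hand": -0.4},{"x": 13,"y": -35,"z": 3.4,"yaw": 14,"hand": -0.4},{"x": 15,"y": -39,"z": 3.4,"yaw": 15,"hand": -0.4},{"x": 16.5,"y": -43,"z": 3.4,"yaw": 15.3,"hand": -0.4},{"x": 17.5,"y": -47,"z": 3.4,"yaw": 15.3,"hand": -0.4}])

```text
clock: 2.45
position: [0.3904, 0.1155, 0.261]
ee_rot: [0.132, 3.138, 0.001]
force: [0.2, 1.1, -0.1]
width: 0.296
gripper_force: 0.0
```

```bash
python3 - <<'E'
from h import *
o=observe();print({k:np.round(o[k],3).tolist() for k in("clock","joints","position","ee_rot","force","width")})
from scipy.optimize import least_squares
t=lambda x,y:[x/3+130-.33,y/3+130-.33]; s=lambda x,y:[x/3.5+190-.36,y/3.5+90-.36]
for n,a,b in (("trayL",t(640,240),s(445,390)),("trayTop",t(660,147),s(608,345)),("pintop",t(326,228),s(288,250)),("pinlow",t(347,246),s(295,357))):
    f=lambda P:np.r_[proj("top",P)[0]-a,proj("scene",P)[0]-b]
    r=least_squares(f,[.4,0,.1]);print(n,r.x.round(4),r.fun.round(1))
E
```

```text
{'clock': 2.45, 'joints': [-0.704, 0.027, 0.296, 2.027, -0.009, 1.088, 1.083], 'position': [0.39, 0.116, 0.261], 'ee_rot': [0.132, 3.138, 0.001], 'force': [0.197, 1.134, -0.124], 'width': 0.296}
trayL [ 0.4345 -0.0803  0.1669] [-0.8  1.9  1.8 -0.5]
trayTop [ 0.5258 -0.1039  0.1761] [ 2.2 -4.7 -4.5  1.5]
pintop [0.4535 0.1778 0.1332] [-0.1  0.3  0.4 -0.1]
pinlow [0.4562 0.1802 0.0348] [-0.4  0.9  0.9 -0.2]
```

View pics/e.png

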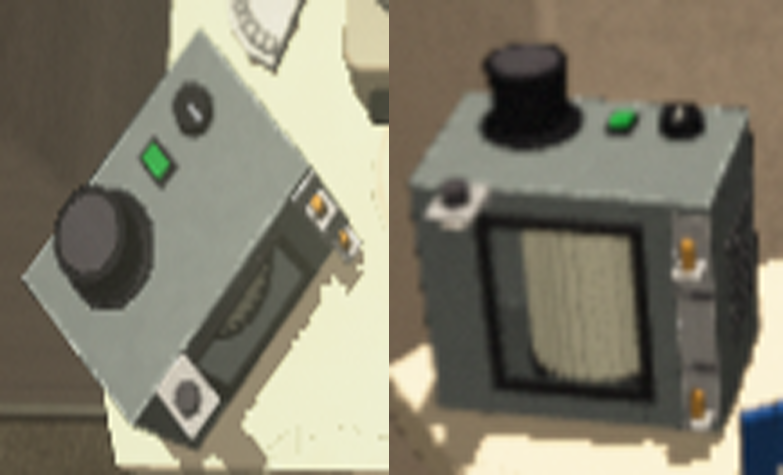

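The crop shows the upper pin at (318,205) left / (687,252) right and the lower at (345,240) / (698,405). Triangulated, both pins are near (0.455, 0.179). To keep the gripper body clear of the trimmer, I'll grip high on the rail and towards the free end.

apply_moves(motion=[{"x": 2.3,"y": -5},{"x": 4.6,"y": -9.9},{"x": 4.6,"y": -9.9,"z": -5},{"x": 4.6,"y": -9.9,"z": -9},{"x": 4.6,"y": -9.9,"z": -11},{"x": 4.6,"y": -9.9,"z": -12.3},{"x": 4.6,"y": -9.9,"z": -13.2},{"x": 4.6,"y": -9.9,"z": -13.6},{"x": 4.6,"y": -9.9,"z": -13.6}])

```text
schema error: expected keys x, y, z, yaw, hand
```

```bash
python3 - <<'E'
from h import *
from scipy.optimize import least_squares
a=lambda x,y:np.array([x/3.6+150-.36,y/5+165-.4]); b=lambda x,y:np.array([(x-389)/4.8+210-.4,y/5+112-.4])
L=[(55,86,151),(55,-86,151),(-55,-86,151),(-55,86,151)]
obs=[("top",0,a(22,277)),("top",1,a(200,28)),("top",2,a(312,172)),("top",3,a(133,428)),("scene",0,b(468,95)),("scene",1,b(748,112)),("scene",2,b(713,207)),("scene",3,b(412,180))]
def pt(p,l):
    c,n=np.cos(p[2]),np.sin(p[2]);l=np.array(l)/1000
    return np.array([p[0]+c*l[0]-n*l[1],p[1]+n*l[0]+c*l[1],l[2]])
for cs in (("top",),("scene",),("top","scene")):
    f=lambda p:np.concatenate([(proj(c,pt(p,L[i]))[0]-uv) for c,i,uv in obs if c in cs])
    r=least_squares(f,[.44,.28,.85],loss="soft_l1");print(cs,r.x.round(4),np.degrees(r.x[2]).round(2),f(r.x).round(1).tolist())
    R=np.array([[np.cos(r.x[2]),np.sin(r.x[2])],[-np.sin(r.x[2]),np.cos(r.x[2])]]); print("pin local",[(R@(np.array(q)-r.x[:2])).round(4).tolist() for q in((.4535,.1778),(.4562,.1802))])
im=get_image("scene");cv2.imwrite("pics/s2.png",cv2.resize(im[100:260,220:420],None,fx=4,fy=3.7,interpolation=cv2.INTER_CUBIC))
E
```

```text
('top',) [0.4407 0.2772 0.8496] 48.68 [-0.2, 0.3, 0.5, -0.1, 0.2, -0.6, -0.4, 0.3]
pin local [[-0.0662, -0.0753], [-0.0626, -0.0757]]
('scene',) [0.4401 0.2781 0.867 ] 49.67 [-0.1, -0.6, 1.0, -0.4, -0.1, -0.1, -0.6, 1.2]
pin local [[-0.0677, -0.0751], [-0.0642, -0.0756]]
('top', 'scene') [0.4404 0.2774 0.8546] 48.97 [-0.3, 0.6, 0.2, -0.0, 0.0, -0.7, -0.3, 0.5, 0.4, -0.7, 1.4, -0.2, -0.2, 0.2, -0.5, 1.0]
pin local [[-0.0666, -0.0753], [-0.063, -0.0757]]
```

View pics/s2.png

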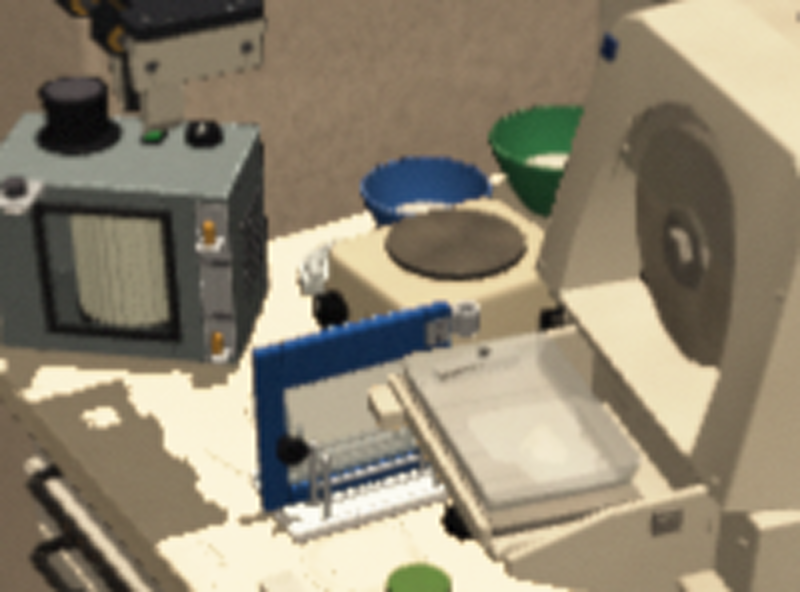

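The picture shows the arm still behind the extractor, because the move was refused (every key is needed), and the door untouched. The fit puts the pins at extractor-local (-66, -75) mm, which agrees with the given 66 mm.

apply_moves(motion=[{"x": 2.3,"y": -5,"z": 0,"yaw": 0,"hand": -0.4},{"x": 4.6,"y": -9.9,"z": 0,"yaw": 0,"hand": -0.4},{"x": 4.6,"y": -9.9,"z": -5,"yaw": 0,"hand": -0.4},{"x": 4.6,"y": -9.9,"z": -9,"yaw": 0,"hand": -0.4},{"x": 4.6,"y": -9.9,"z": -11,"yaw": 0,"hand": -0.4},{"x": 4.6,"y": -9.9,"z": -12.3,"yaw": 0,"hand": -0.4},{"x": 4.6,"y": -9.9,"z": -13.2,"yaw": 0,"hand": -0.4},{"x": 4.6,"y": -9.9,"z": -13.6,"yaw": 0,"hand": -0.4},{"x": 4.6,"y": -9.9,"z": -13.6,"yaw": 0,"hand": -0.4}])

```text
clock: 3.62
position: [0.4361, 0.018, 0.125]
ee_rot: [0.132, 3.138, 0.0]
force: [-1.1, 0.4, 0.1]
width: 0.301
gripper_force: 0.0
```

apply_moves(motion=[{"x": 0,"y": -0.1,"z": -0.1,"yaw": 0,"hand": -0.4},{"x": 0,"y": -0.1,"z": -0.2,"yaw": 0,"hand": -0.4},{"x": 0,"y": -0.1,"z": -0.3,"yaw": 0,"hand": -0.4},{"x": 0,"y": -0.1,"z": -0.3,"yaw": 0,"hand": -0.4}])

```text
clock: 4.12
position: [0.4358, 0.017, 0.1217]
ee_rot: [-0.132, -3.139, -0.0]
force: [0.6, 0.4, -0.0]
width: 0.298
gripper_force: 0.0
```

```bash
python3 - <<'E'
from h import *
im=get_image("scene");t=get_image("top")
cv2.imwrite("pics/s3.png",np.hstack([cv2.resize(im[90:240,265:385],None,fx=3.6,fy=3.6,interpolation=cv2.INTER_CUBIC),cv2.resize(t[130:280,270:370],None,fx=3.6,fy=3.6,interpolation=cv2.INTER_CUBIC)]))
E
```

```text
(no output)
```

View pics/s3.png

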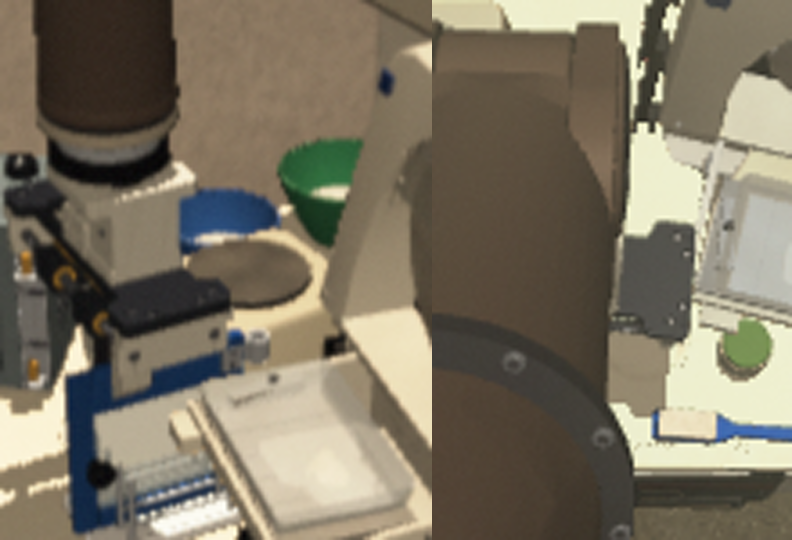

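The picture shows the fingers straddling the door's top rail. In the top view the gripper body's right edge (x≈693) stays left of the trimmer tray's edge (x≈705), so I can go slightly deeper.

apply_moves(motion=[{"x": 0,"y": 0,"z": -0.2,"yaw": 0,"hand": -0.4},{"x": 0,"y": 0,"z": -0.4,"yaw": 0,"hand": -0.4},{"x": 0,"y": 0,"z": -0.6,"yaw": 0,"hand": -0.4},{"x": 0,"y": 0,"z": -0.8,"yaw": 0,"hand": -0.4},{"x": 0,"y": 0,"z": -1.0,"yaw": 0,"hand": -0.4},{"x": 0,"y": 0,"z": -1.0,"yaw": 0,"hand": -0.4}])

```text
clock: 4.97
position: [0.4357, 0.0169, 0.1116]
ee_rot: [-0.132, -3.138, 0.0]
force: [0.2, 0.2, -0.2]
width: 0.3
gripper_force: 0.0
```

apply_moves(motion=[{"x": 0,"y": 0,"z": 0,"yaw": 0,"hand": -0.6},{"x": 0,"y": 0,"z": 0,"yaw": 0,"hand": -0.8},{"x": 0,"y": 0,"z": 0,"yaw": 0,"hand": -1},{"x": 0,"y": 0,"z": 0,"yaw": 0,"hand": -1},{"x": 0,"y": 0,"z": 0,"yaw": 0,"hand": -1},{"x": 0,"y": 0,"z": 0,"yaw": 0,"hand": -1}], newtons=45)

```text
clock: 5.72
position: [0.4359, 0.0169, 0.1118]
ee_rot: [0.132, 3.139, 0.0]
force: [-0.4, -0.3, 1.8]
width: 0.11
gripper_force: 45.0
```

apply_moves(motion=[{"x": 0,"y": 0,"z": 0.5,"yaw": 0,"hand": -1},{"x": 0,"y": 0,"z": 2,"yaw": 0,"hand": -1},{"x": 0,"y": 0,"z": 4.5,"yaw": 0,"hand": -1},{"x": 0,"y": 0,"z": 7,"yaw": 0,"hand": -1},{"x": 0,"y": 0,"z": 9.5,"yaw": 0,"hand": -1},{"x": 0,"y": 0,"z": 12,"yaw": 0,"hand": -1},{"x": 0,"y": 0,"z": 13,"yaw": 0,"hand": -1},{"x": 0,"y": 0,"z": 13,"yaw": 0,"hand": -1}])

```text
clock: 6.72
position: [0.4358, 0.017, 0.2417]
ee_rot: [0.131, 3.138, 0.0]
force: [-0.4, 0.4, -4.5]
width: 0.106
gripper_force: 45.0
```

apply_moves(motion=[{"x": -2,"y": 1,"z": 0,"yaw": 5,"hand": -1},{"x": -4,"y": 2,"z": 0,"yaw": 12,"hand": -1},{"x": -6,"y": 3,"z": 0,"yaw": 19,"hand": -1},{"x": -7.1,"y": 4,"z": 0,"yaw": 27,"hand": -1},{"x": -7.1,"y": 5,"z": 0,"yaw": 35,"hand": -1},{"x": -7.1,"y": 5.9,"z": 0,"yaw": 43,"hand": -1},{"x": -7.1,"y": 5.9,"z": 0,"yaw": 50,"hand": -1},{"x": -7.1,"y": 5.9,"z": 0,"yaw": 53.6,"hand": -1},{"x": -7.1,"y": 5.9,"z": 0,"yaw": 53.6,"hand": -1}])

```text
clock: 7.85
position: [0.3641, 0.0757, 0.2407]
ee_rot: [1.296, -2.859, 0.0]
force: [0.1, -0.1, -4.1]
width: 0.109
gripper_force: 45.0
```

apply_moves(motion=[{"x": 0,"y": 0,"z": -3,"yaw": 0,"hand": -1},{"x": 0,"y": 0,"z": -6,"yaw": 0,"hand": -1},{"x": 0,"y": 0,"z": -8,"yaw": 0,"hand": -1},{"x": 0,"y": 0,"z": -8,"yaw": 0,"hand": -1}])

```text
clock: 8.35
position: [0.3634, 0.0754, 0.1604]
ee_rot: [1.294, -2.858, 0.0]
force: [0.0, -0.2, -3.1]
width: 0.106
gripper_force: 45.0
```

```bash
python3 - <<'E'
from h import *
o=observe();print({k:np.round(o[k],4).tolist() for k in("clock","joints","position","ee_rot","force")})
im=get_image("scene");t=get_image("top");cv2.imwrite("pics/raw_s4.png",im);cv2.imwrite("pics/raw_t4.png",t)
print(brass("top",t,(225,190,260,225)),brass("scene",im,(262,150,285,205)))
cv2.imwrite("pics/s4.png",np.hstack([cv2.resize(im[130:230,230:310],None,fx=5,fy=5,interpolation=cv2.INTER_CUBIC),cv2.resize(t[165:265,215:295],None,fx=5,fy=5,interpolation=cv2.INTER_CUBIC)]))
E
```

```text
{'clock': 8.35, 'joints': [-0.6554, 0.0959, 0.335, 2.2479, -0.0427, 0.8076, 2.1287], 'position': [0.3634, 0.0754, 0.1604], 'ee_rot': [1.2937, -2.8584, 0.0003], 'force': [0.0217, -0.1875, -3.1087]}
[] [(np.int32(10), [266.5, 150.1], [0, 0, 10, 2]), (np.int32(14), [271.86, 162.21], [9, 10, 3, 6]), (np.int32(12), [273.92, 192.17], [11, 40, 3, 5])]
```

View pics/s4.png

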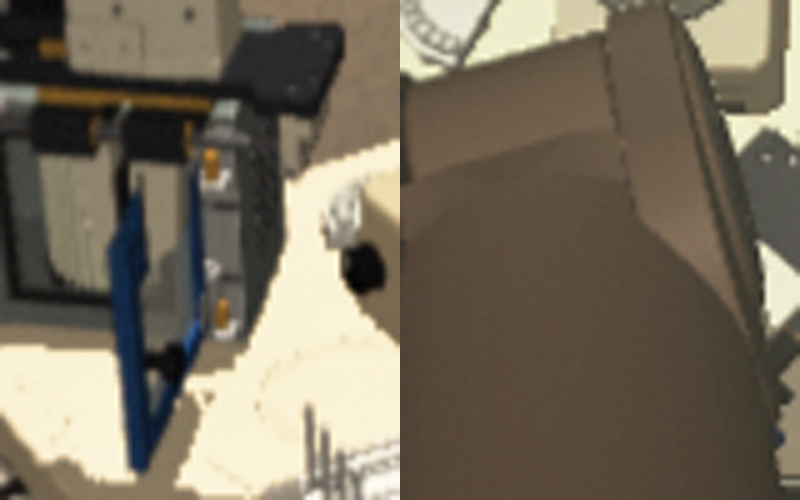

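The scene half shows the door held upright, its lower knuckle near crop (211,268). The pins stand behind it at (211,165) and (221,312). The arm hides the top view. I'll check the predicted pixels for the knuckle and pins.

```bash
python3 - <<'E'
from h import *
from scipy.optimize import least_squares
d=np.radians(139.0);u=np.array([-np.sin(d),np.cos(d),0]);zb=.1604-.1058;tc=np.array([.3634,.0754,0])
k=tc-u*.1056
P=lambda z:np.r_[k[:2],z]
for n,p in(("kl bot",P(zb+.008)),("kl mid",P(zb+.018)),("kl top",P(zb+.028)),("ku bot",P(zb+.102)),("ku top",P(zb+.122)),("pin low mid",(.454,.178,.032)),("pin up mid",(.454,.178,.126)),("free bot",np.r_[(tc+u*.0364)[:2],zb]),("free top",np.r_[(tc+u*.0364)[:2],zb+.13]),("hinge bot",np.r_[(tc-u*.0936)[:2],zb])):
    uv=proj("scene",p)[0];print(n,uv.round(2),"crop",((uv+.4-[230,130])*5).round(0))
uv0=proj("scene",P(zb+.018))[0]
n=np.array([-np.cos(d),-np.sin(d),0])
print("per mm along door",(proj("scene",P(zb+.018)+u*.01)[0]-uv0)/10,"per mm normal(-x)",(proj("scene",P(zb+.018)+n*.01)[0]-uv0)/10)
im=cv2.imread("pics/raw_s4.png")
a=cv2.resize(im[178:204,255:285],None,fx=20,fy=20,interpolation=cv2.INTER_CUBIC);cv2.imwrite("pics/s5.png",a)
E
```

```text
kl bot [270.86 189.91] crop [206. 302.]
kl mid [270.63 186.76] crop [205. 286.]
kl top [270.4  183.57] crop [204. 270.]
ku bot [268.65 159.14] crop [195. 148.]
ku top [268.17 152.26] crop [193. 113.]
pin low mid [274.57 192.93] crop [225. 317.]
pin up mid [272.59 163.29] crop [215. 168.]
free bot [257.49 224.98] crop [139. 477.]
free top [253.16 179.81] crop [118. 251.]
hinge bot [269.99 194.95] crop [202. 327.]
per mm along door [-0.08882767  0.20891313] per mm normal(-x) [0.37061083 0.03076332]
```

View pics/s5.png

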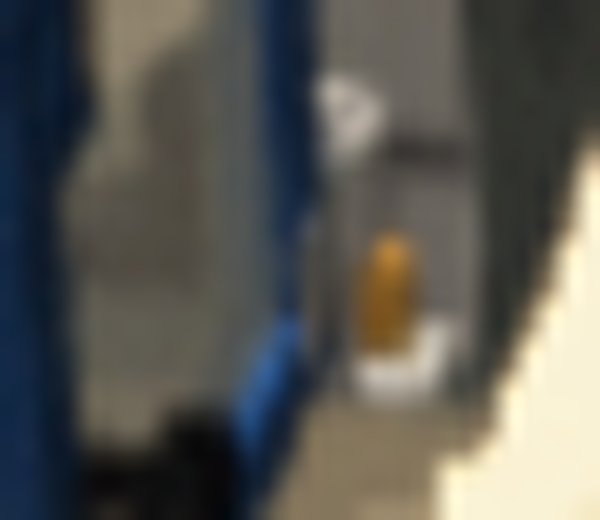

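apply_moves(motion=[{"x": 0.7,"y": 0.8,"z": 0,"yaw": 0,"hand": -1},{"x": 1.3,"y": 1.6,"z": 0,"yaw": 0,"hand": -1},{"x": 2.0,"y": 2.4,"z": 0,"yaw": 0,"hand": -1},{"x": 2.0,"y": 2.4,"z": -0.7,"yaw": 0,"hand": -1},{"x": 2.0,"y": 2.4,"z": -1.4,"yaw": 0,"hand": -1},{"x": 2.0,"y": 2.4,"z": -1.4,"yaw": 0,"hand": -1}])

```text
clock: 9.2
position: [0.3844, 0.0997, 0.1471]
ee_rot: [1.297, -2.86, 0.0]
force: [-0.2, -0.3, -3.1]
width: 0.107
gripper_force: 45.0
```

```bash
python3 - <<'E'
from h import *
o=observe();print({k:np.round(o[k],4).tolist() for k in("clock","position","ee_rot","force")})
im=get_image("scene");cv2.imwrite("pics/raw_s6.png",im)
print(brass("scene",im,(262,155,285,205)))
cv2.imwrite("pics/s6.png",np.hstack([cv2.resize(im[150:190,258:288],None,fx=13,fy=13,interpolation=cv2.INTER_CUBIC),cv2.resize(im[170:210,258:288],None,fx=13,fy=13,interpolation=cv2.INTER_CUBIC)]))
E
```

```text
{'clock': 9.2, 'position': [0.3844, 0.0997, 0.1471], 'ee_rot': [1.2969, -2.8602, 0.0], 'force': [-0.209, -0.2829, -3.0837]}
[(np.int32(4), [274.5, 194.0], [12, 38, 2, 3])]
```

View pics/s6.png

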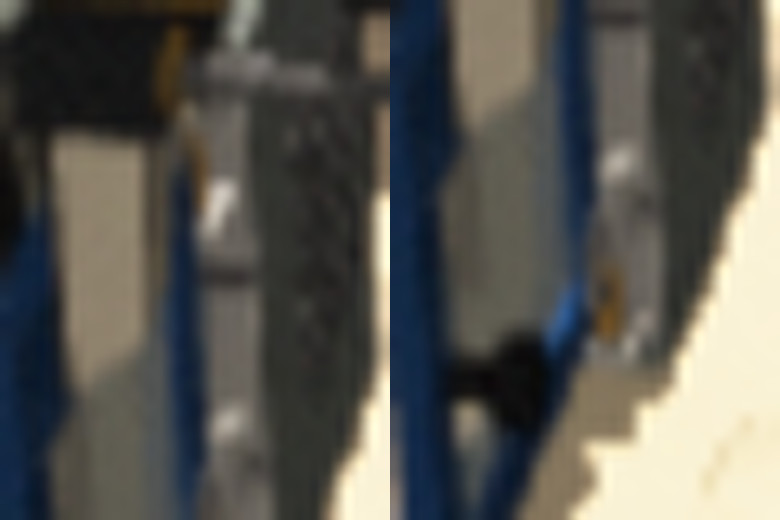

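The picture shows the lower knuckle (ring at about (622,160)) in line with the lower pin (centre about (605,300)) to within a millimetre sideways. Now I'll feel downwards.

apply_moves(motion=[{"x": 0,"y": 0,"z": -0.3,"yaw": 0,"hand": -1},{"x": 0,"y": 0,"z": -0.6,"yaw": 0,"hand": -1},{"x": 0,"y": 0,"z": -0.8,"yaw": 0,"hand": -1},{"x": 0,"y": 0,"z": -0.9,"yaw": 0,"hand": -1},{"x": 0,"y": 0,"z": -0.95,"yaw": 0,"hand": -1},{"x": 0,"y": 0,"z": -1.0,"yaw": 0,"hand": -1},{"x": 0,"y": 0,"z": -1.0,"yaw": 0,"hand": -1}])

```text
clock: 10.12
position: [0.3848, 0.0999, 0.1377]
ee_rot: [1.298, -2.861, -0.0]
force: [-1.4, -1.5, -3.6]
width: 0.11
gripper_force: 45.0
```

apply_moves(motion=[{"x": 0,"y": 0,"z": -0.05,"yaw": 0,"hand": -1},{"x": 0,"y": 0,"z": -0.1,"yaw": 0,"hand": -1},{"x": 0,"y": 0,"z": -0.1,"yaw": 0,"hand": -1}])

```text
clock: 10.5
position: [0.3848, 0.0999, 0.1367]
ee_rot: [1.298, -2.861, -0.0]
force: [-1.1, -0.7, -4.1]
width: 0.104
gripper_force: 45.0
```

apply_moves(motion=[{"x": 0,"y": 0,"z": -0.05,"yaw": 0,"hand": -1},{"x": 0,"y": 0,"z": -0.1,"yaw": 0,"hand": -1},{"x": 0,"y": 0,"z": -0.1,"yaw": 0,"hand": -1}])

```text
clock: 10.88
position: [0.3847, 0.0999, 0.1357]
ee_rot: [1.298, -2.861, 0.0]
force: [-1.7, -1.8, -2.3]
width: 0.104
gripper_force: 45.0
```

apply_moves(motion=[{"x": 0,"y": 0,"z": -0.05,"yaw": 0,"hand": -1},{"x": 0,"y": 0,"z": -0.1,"yaw": 0,"hand": -1},{"x": 0,"y": 0,"z": -0.1,"yaw": 0,"hand": -1}])

```text
clock: 11.25
position: [0.3848, 0.0999, 0.1347]
ee_rot: [1.298, -2.861, -0.0]
force: [-1.7, -1.9, -2.1]
width: 0.103
gripper_force: 45.0
```

apply_moves(motion=[{"x": 0,"y": 0,"z": -0.1,"yaw": 0,"hand": -1},{"x": 0,"y": 0,"z": -0.2,"yaw": 0,"hand": -1},{"x": 0,"y": 0,"z": -0.2,"yaw": 0,"hand": -1}])

```text
clock: 11.62
position: [0.3847, 0.0999, 0.1326]
ee_rot: [1.298, -2.861, -0.0]
force: [-2.3, -1.8, -2.6]
width: 0.11
gripper_force: 45.0
```

apply_moves(motion=[{"x": -0.03,"y": -0.04,"z": 0,"yaw": 0,"hand": -1},{"x": -0.03,"y": -0.04,"z": -0.1,"yaw": 0,"hand": -1},{"x": -0.03,"y": -0.04,"z": -0.2,"yaw": 0,"hand": -1},{"x": -0.03,"y": -0.04,"z": -0.2,"yaw": 0,"hand": -1}])

```text
clock: 12.12
position: [0.3847, 0.0997, 0.1307]
ee_rot: [-1.298, 2.861, 0.0]
force: [-0.6, -0.1, -3.7]
width: 0.1
gripper_force: 45.0
```

apply_moves(motion=[{"x": -0.07,"y": -0.08,"z": 0,"yaw": 0,"hand": -1},{"x": -0.07,"y": -0.08,"z": 0,"yaw": 0,"hand": -1}])

```text
clock: 12.38
position: [0.3842, 0.0991, 0.1309]
ee_rot: [-1.298, 2.86, 0.0]
force: [0.4, 1.2, -4.6]
width: 0.106
gripper_force: 45.0
```

Small sideways forces that reverse when I shift show the pins are in the bores. Continuing down.

apply_moves(motion=[{"x": 0.03,"y": 0.03,"z": 0,"yaw": 0,"hand": -1},{"x": 0.03,"y": 0.03,"z": -0.1,"yaw": 0,"hand": -1},{"x": 0.03,"y": 0.03,"z": -0.2,"yaw": 0,"hand": -1},{"x": 0.03,"y": 0.03,"z": -0.3,"yaw": 0,"hand": -1},{"x": 0.03,"y": 0.03,"z": -0.4,"yaw": 0,"hand": -1},{"x": 0.03,"y": 0.03,"z": -0.4,"yaw": 0,"hand": -1}])

```text
clock: 13.12
position: [0.3842, 0.0991, 0.1267]
ee_rot: [-1.298, 2.861, 0.0]
force: [0.7, 1.9, -3.8]
width: 0.105
gripper_force: 45.0
```

apply_moves(motion=[{"x": 0.02,"y": 0.04,"z": -0.1,"yaw": 0,"hand": -1},{"x": 0.02,"y": 0.04,"z": -0.2,"yaw": 0,"hand": -1},{"x": 0.02,"y": 0.04,"z": -0.3,"yaw": 0,"hand": -1},{"x": 0.02,"y": 0.04,"z": -0.35,"yaw": 0,"hand": -1},{"x": 0.02,"y": 0.04,"z": -0.35,"yaw": 0,"hand": -1}])

```text
clock: 13.75
position: [0.3842, 0.0994, 0.1232]
ee_rot: [1.298, -2.861, 0.0]
force: [0.0, -0.1, -3.5]
width: 0.106
gripper_force: 45.0
```

apply_moves(motion=[{"x": 0,"y": 0,"z": -0.05,"yaw": 0,"hand": -1},{"x": 0,"y": 0,"z": -0.1,"yaw": 0,"hand": -1},{"x": 0,"y": 0,"z": -0.15,"yaw": 0,"hand": -1},{"x": 0,"y": 0,"z": -0.15,"yaw": 0,"hand": -1}])

```text
clock: 14.25
position: [0.3842, 0.0992, 0.1218]
ee_rot: [1.297, -2.861, -0.0]
force: [-3.1, -3.1, 4.9]
width: 0.106
gripper_force: 45.0
```

Seat contact shows (Fz rises by 8 N) at exactly the predicted height, so the knuckles are home. Releasing and rising clear.

apply_moves(motion=[{"x": 0,"y": 0,"z": 0,"yaw": 0,"hand": -0.9},{"x": 0,"y": 0,"z": 0,"yaw": 0,"hand": -0.7},{"x": 0,"y": 0,"z": 0,"yaw": 0,"hand": -0.5},{"x": 0,"y": 0,"z": 0,"yaw": 0,"hand": -0.5},{"x": 0,"y": 0,"z": 0,"yaw": 0,"hand": -0.5}])

```text
clock: 14.88
position: [0.3844, 0.0996, 0.1217]
ee_rot: [-1.298, 2.861, 0.0]
force: [-0.4, 0.2, -0.7]
width: 0.249
gripper_force: 0.0
```

apply_moves(motion=[{"x": 0,"y": 0,"z": 1,"yaw": 0,"hand": -0.5},{"x": 0,"y": 0,"z": 3,"yaw": 0,"hand": -0.5},{"x": 0,"y": 0,"z": 5,"yaw": 0,"hand": -0.5},{"x": 0,"y": 0,"z": 7,"yaw": 0,"hand": -0.5},{"x": 1.9,"y": -1.6,"z": 8,"yaw": 0,"hand": -1},{"x": 3.8,"y": -3.3,"z": 8,"yaw": 0,"hand": -1},{"x": 4.5,"y": -4,"z": 8,"yaw": 0,"hand": -1}])

```text
clock: 15.75
position: [0.4302, 0.0586, 0.2024]
ee_rot: [-1.295, 2.861, -0.001]
force: [-0.5, -0.9, 0.0]
width: 0.011
gripper_force: 0.0
```

```bash
python3 - <<'E'
from h import *
o=observe();print({k:np.round(o[k],4).tolist() for k in("clock","position","ee_rot","force","joints")})
im=get_image("scene");t=get_image("top");cv2.imwrite("pics/raw_s7.png",im);cv2.imwrite("pics/raw_t7.png",t)
print(recognise("filter_door","scene")[:1])
R=np.array([[np.cos(.8535),np.sin(.8535)],[-np.sin(.8535),np.cos(.8535)]])
print("catch local",R@(unproj("top",[201.6,244],.165)[0,:2]-[.4404,.2774]),"cap",R@(unproj("top",[176,209],.2)[0,:2]-[.4404,.2774]))
cv2.imwrite("pics/s7.png",np.hstack([cv2.resize(im[100:230,205:335],None,fx=3,fy=4,interpolation=cv2.INTER_CUBIC),cv2.resize(t[150:280,180:310],None,fx=3,fy=4,interpolation=cv2.INTER_CUBIC)]))
E
```

```text
{'clock': 15.75, 'position': [0.4302, 0.0586, 0.2024], 'ee_rot': [-1.2951, 2.8612, -0.0005], 'force': [-0.5048, -0.8904, 0.0421], 'joints': [-0.5971, 0.1428, 0.3851, 2.0697, -0.0661, 0.9394, 2.2444]}
[{'rect': [254.1, 157.6, 276.7, 230.1], 'p': 0.6}]
catch local [-0.07562901  0.04833726] cap [0.01675284 0.02706757]
```

View pics/s7.png

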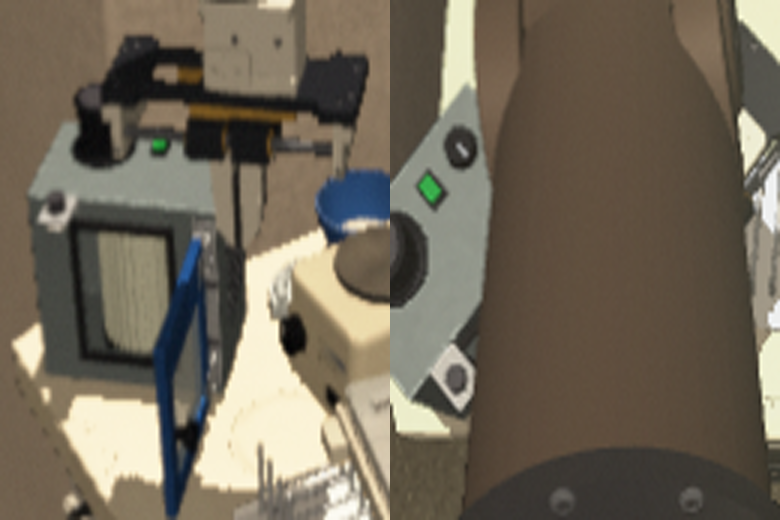

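The scene shows the door hanging at about 90° open on both pins, with the gripper clear above it. The catch is at extractor-local y of about +48 mm, so I'll push at about 80 mm from the hinge to keep the fingers clear of the bracket.

apply_moves(motion=[{"x": 0.4,"y": 1.4,"z": 0,"yaw": 0,"hand": -1},{"x": 0.76,"y": 2.78,"z": 0,"yaw": 0,"hand": -1},{"x": 0.76,"y": 2.78,"z": -3.5,"yaw": 0,"hand": -1},{"x": 0.76,"y": 2.78,"z": -6.5,"yaw": 0,"hand": -1},{"x": 0.76,"y": 2.78,"z": -7.4,"yaw": 0,"hand": -1},{"x": 0.76,"y": 2.78,"z": -7.4,"yaw": 0,"hand": -1}])

```text
clock: 16.65
position: [0.4368, 0.0878, 0.1277]
ee_rot: [1.298, -2.86, -0.0]
force: [0.3, 0.5, 0.5]
width: 0.006
gripper_force: 0.0
```

```bash
python3 - <<'E'
from h import *
p=observe()["position"];print(np.round(p,4))
h=np.array([.4535,.1789]);a=np.radians(48.9);y=np.array([-np.sin(a),np.cos(a)]);m=np.array([-np.cos(a),-np.sin(a)])
for t in(90,80,70,60,50,40,30,20,15,10,5,0):
    q=np.radians(t);e=np.cos(q)*y+np.sin(q)*m;n=np.cos(q)*m-np.sin(q)*y
    C=h+.08*e+(.005+.019*np.sin(q)+.0095*np.cos(q))*n
    print(t,((C-p[:2])*100).round(2))
E
```

```text
[0.4368 0.0878 0.1277]
90 [-1.78  1.5 ]
80 [-2.96  2.11]
70 [-4.07  2.95]
60 [-5.05  4.04]
50 [-5.84  5.33]
40 [-6.38  6.81]
30 [-6.62  8.42]
20 [-6.53 10.08]
15 [-6.36 10.91]
10 [-6.09 11.73]
5 [-5.75 12.52]
0 [-5.31 13.27]
```

apply_moves(motion=[{"x": -0.9,"y": 0.8,"z": 0,"yaw": 0,"hand": -1},{"x": -1.8,"y": 1.5,"z": 0,"yaw": 0,"hand": -1},{"x": -2.4,"y": 1.8,"z": 0,"yaw": 0,"hand": -1},{"x": -3.0,"y": 2.1,"z": 0,"yaw": 0,"hand": -1},{"x": -3.5,"y": 2.5,"z": 0,"yaw": 0,"hand": -1},{"x": -4.1,"y": 2.95,"z": 0,"yaw": 0,"hand": -1},{"x": -4.6,"y": 3.5,"z": 0,"yaw": 0,"hand": -1},{"x": -5.05,"y": 4.0,"z": 0,"yaw": 0,"hand": -1},{"x": -5.45,"y": 4.7,"z": 0,"yaw": 0,"hand": -1},{"x": -5.85,"y": 5.3,"z": 0,"yaw": 0,"hand": -1}])

```text
clock: 17.9
position: [0.3782, 0.1408, 0.1277]
ee_rot: [1.298, -2.861, -0.0]
force: [0.3, 0.5, 0.1]
width: 0.006
gripper_force: 0.1
```

apply_moves(motion=[{"x": -0.25,"y": 0.75,"z": 0,"yaw": 0,"hand": -1},{"x": -0.55,"y": 1.5,"z": 0,"yaw": 0,"hand": -1},{"x": -0.65,"y": 2.3,"z": 0,"yaw": 0,"hand": -1},{"x": -0.8,"y": 3.1,"z": 0,"yaw": 0,"hand": -1},{"x": -0.75,"y": 3.9,"z": 0,"yaw": 0,"hand": -1},{"x": -0.7,"y": 4.75,"z": 0,"yaw": 0,"hand": -1},{"x": -0.7,"y": 4.75,"z": 0,"yaw": 0,"hand": -1}])

```text
clock: 18.77
position: [0.3716, 0.1885, 0.1277]
ee_rot: [-1.299, 2.86, 0.0]
force: [-0.5, -0.0, -0.7]
width: 0.008
gripper_force: 0.0
```

```bash
python3 - <<'E'
from h import *
im=get_image("scene");t=get_image("top")
cv2.imwrite("pics/s8.png",np.hstack([cv2.resize(im[100:230,205:305],None,fx=4,fy=4,interpolation=cv2.INTER_CUBIC),cv2.resize(t[150:280,170:265],None,fx=4,fy=4,interpolation=cv2.INTER_CUBIC)]))
E
```

```text
(no output)
```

View pics/s8.png

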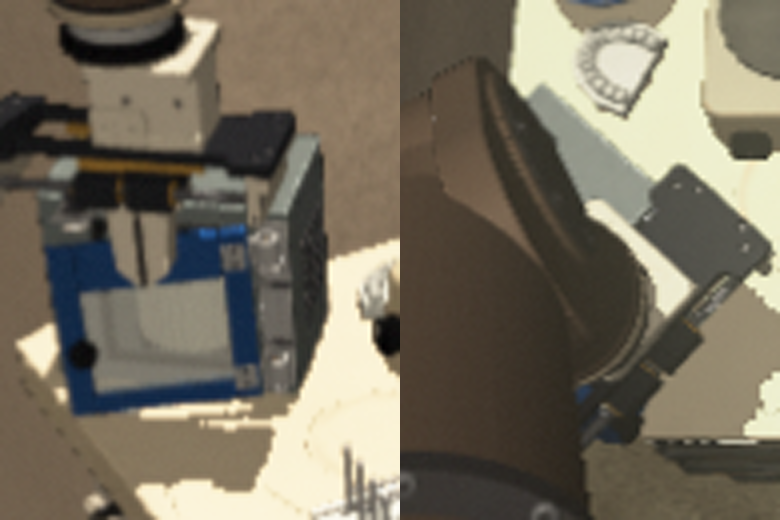

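The picture shows the door about 20° open on both hinges, with the fingers on its top rail left of centre and clear of the bracket. Now the slow final push.

apply_moves(motion=[{"x": 0.08,"y": 0.4,"z": 0,"yaw": 0,"hand": -1},{"x": 0.17,"y": 0.8,"z": 0,"yaw": 0,"hand": -1},{"x": 0.3,"y": 1.2,"z": 0,"yaw": 0,"hand": -1},{"x": 0.44,"y": 1.6,"z": 0,"yaw": 0,"hand": -1},{"x": 0.5,"y": 1.8,"z": 0,"yaw": 0,"hand": -1},{"x": 0.6,"y": 2.0,"z": 0,"yaw": 0,"hand": -1}])

```text
clock: 19.62
position: [0.3769, 0.206, 0.1273]
ee_rot: [1.295, -2.859, 0.003]
force: [-0.5, -8.7, 1.9]
width: 0.002
gripper_force: 3.9
```

apply_moves(motion=[{"x": 0.07,"y": 0.15,"z": 0,"yaw": 0,"hand": -1},{"x": 0.15,"y": 0.3,"z": 0,"yaw": 0,"hand": -1},{"x": 0.22,"y": 0.45,"z": 0,"yaw": 0,"hand": -1}])

```text
clock: 20.0
position: [0.3793, 0.2108, 0.1274]
ee_rot: [1.295, -2.86, 0.002]
force: [0.3, -5.0, -0.4]
width: 0.005
gripper_force: 2.1
```

apply_moves(motion=[{"x": 0.1,"y": 0.15,"z": 0,"yaw": 0,"hand": -1},{"x": 0.2,"y": 0.3,"z": 0,"yaw": 0,"hand": -1},{"x": 0.2,"y": 0.3,"z": 0,"yaw": 0,"hand": -1}])

```text
clock: 20.38
position: [0.3814, 0.2147, 0.1275]
ee_rot: [1.297, -2.86, 0.001]
force: [-0.7, -3.0, -0.4]
width: 0.007
gripper_force: 1.4
```

apply_moves(motion=[{"x": 0.1,"y": 0.12,"z": 0,"yaw": 0,"hand": -1},{"x": 0.15,"y": 0.2,"z": 0,"yaw": 0,"hand": -1},{"x": 0.15,"y": 0.2,"z": 0,"yaw": 0,"hand": -1}])

```text
clock: 20.75
position: [0.3834, 0.2179, 0.1279]
ee_rot: [-1.298, 2.86, 0.001]
force: [-0.2, 0.3, -0.8]
width: 0.006
gripper_force: 0.0
```

apply_moves(motion=[{"x": 0.07,"y": 0.08,"z": 0,"yaw": 0,"hand": -1},{"x": 0.13,"y": 0.15,"z": 0,"yaw": 0,"hand": -1},{"x": 0.13,"y": 0.15,"z": 0,"yaw": 0,"hand": -1}])

```text
clock: 21.12
position: [0.3837, 0.2182, 0.1275]
ee_rot: [1.297, -2.86, 0.0]
force: [-3.7, -3.2, 3.1]
width: 0.004
gripper_force: 2.6
```

apply_moves(motion=[{"x": 0.07,"y": 0.08,"z": 0,"yaw": 0,"hand": -1},{"x": 0.13,"y": 0.15,"z": 0,"yaw": 0,"hand": -1},{"x": 0.13,"y": 0.15,"z": 0,"yaw": 0,"hand": -1}])

```text
clock: 21.5
position: [0.3837, 0.2182, 0.1272]
ee_rot: [1.295, -2.857, 0.002]
force: [-8.1, -8.5, 8.4]
width: 0.008
gripper_force: 5.6
```

apply_moves(motion=[{"x": -0.4,"y": -0.45,"z": 0,"yaw": 0,"hand": -1},{"x": -1.5,"y": -1.8,"z": 0,"yaw": 0,"hand": -1},{"x": -3,"y": -3.5,"z": 0,"yaw": 0,"hand": -1},{"x": -3.5,"y": -5,"z": 2,"yaw": 0,"hand": -1},{"x": -3.5,"y": -8,"z": 6,"yaw": 0,"hand": -1},{"x": -2,"y": -12,"z": 10,"yaw": 0,"hand": -1},{"x": 0,"y": -16,"z": 12,"yaw": 0,"hand": -1},{"x": 0,"y": -20,"z": 12,"yaw": 0,"hand": -1},{"x": 0,"y": -22,"z": 12,"yaw": 0,"hand": -1}])

```text
clock: 22.62
position: [0.3852, -0.0021, 0.2479]
ee_rot: [-1.293, 2.861, 0.001]
force: [-0.5, 0.9, -1.1]
width: 0.005
gripper_force: 0.0
```

```bash
python3 - <<'E'
from h import *
from scipy.optimize import least_squares
o=observe();print(np.round(o["position"],3),np.round(o["force"],1))
im=get_image("scene");cv2.imwrite("pics/raw_s9.png",im)
r=silhouettes("filter_door","scene");print([(x["rect"],round(x["p"],2)) for x in r][:2])
m=r[0]["mask"].astype(np.uint8)
hsv=cv2.cvtColor(im,cv2.COLOR_BGR2HSV);blue=((hsv[...,0]>100)&(hsv[...,0]<125)&(hsv[...,1]>130)).astype(np.uint8)
blue[:, :205]=0;blue[:,290:]=0;blue[:110]=0;blue[235:]=0
q=cv2.convexHull(np.argwhere(blue)[:,::-1].astype(np.int32)) 
ap=cv2.approxPolyDP(q,3,True)[:,0];print("blue corners",ap.tolist(),blue.sum())
h=np.array([.4535,.1789])
for t in(0,3,6,10):
    a=np.radians(48.9+t);e=np.array([-np.sin(a),np.cos(a)]);n=np.array([-np.cos(a),-np.sin(a)])
    P=[np.r_[h+e*d+n*.005,z] for d,z in((.142,.146),(.142,.016),(.012,.016),(.012,.146))]+[np.r_[h+e*.127+n*.022,.074]]
    print(t,proj("scene",np.array(P)).round(1).tolist())
b=im[150:215,205:290];g=cv2.cvtColor(b,cv2.COLOR_BGR2GRAY);ys,xs=np.where(g<35);print("dark near knob",[(c[4],) for c in []])
n_,lab,st,ce=cv2.connectedComponentsWithStats((g<40).astype(np.uint8))
print([(st[i].tolist(),(ce[i]+[205,150]).round(1).tolist()) for i in range(1,n_) if 8<st[i,4]<200])
E
```

```text
[ 0.385 -0.002  0.248] [-0.5  0.9 -1.1]
[([217.9, 154.8, 278.1, 197.3], 0.72)]
blue corners [[269, 196], [226, 194], [220, 158], [229, 154], [266, 156]] 822
0 [[218.9, 153.6], [224.4, 194.3], [269.9, 198.3], [266.9, 157.2], [225.4, 180.5]]
3 [[218.2, 155.0], [223.8, 195.8], [269.9, 198.4], [266.9, 157.3], [225.1, 181.9]]
6 [[217.6, 156.4], [223.2, 197.4], [270.0, 198.6], [267.0, 157.4], [225.0, 183.2]]
10 [[217.0, 158.4], [222.7, 199.4], [270.1, 198.8], [267.1, 157.6], [225.0, 185.1]]
dark near knob []
[([73, 0, 1, 11, 11], [278.0, 155.0]), ([44, 12, 6, 4, 10], [251.1, 164.0]), ([57, 17, 8, 22, 106], [265.8, 177.5]), ([46, 44, 12, 3, 17], [256.5, 194.8])]
```

```bash
python3 - <<'E'
from h import *
im=get_image("scene")
hsv=cv2.cvtColor(im,cv2.COLOR_BGR2HSV);B=im.astype(float)
s=B[...,0]-B[...,2]   # blue minus red
cols=range(229,267,3)
def edge(c,r0,r1,up):
    v=s[r0:r1,c-1:c+2].mean(1)
    if up:v=v[::-1]
    t=v[:].max()/2;i=np.argmax(v>t);x=i-(v[i]-t)/(v[i]-v[i-1]) if i else 0
    return r1-1-x if up else r0+x
bot=np.array([[c,edge(c,185,206,True)] for c in cols]);top=np.array([[c,edge(c,140,172,False)] for c in cols])
print("bot",bot.round(1).tolist());print("top",top.round(1).tolist())
print("fit bot",np.polyfit(bot[:,0]-247,bot[:,1],1),"top",np.polyfit(top[4:,0]-247,top[4:,1],1))
h=np.array([.4535,.1789])
for t in(-2,0,2,4,8):
    a=np.radians(48.9+t);e=np.array([-np.sin(a),np.cos(a)]);n=np.array([-np.cos(a),-np.sin(a)])
    for z in(.016,.146):
        uv=proj("scene",np.array([np.r_[h+e*d+n*.005,z] for d in np.linspace(.02,.13,8)]))
        print(t,z,np.polyfit(uv[:,0]-247,uv[:,1],1).round(3),end=" ")
    print()
print("left edge rows 165-190:",[int(np.argmax(s[r,205:240]>25))+205 for r in(162,170,178,186)])
print(im[146:162,214:240].mean(2).astype(int))
E
```

```text
bot [[229.0, 194.4], [232.0, 195.0], [235.0, 195.2], [238.0, 195.2], [241.0, 195.4], [244.0, 195.7], [247.0, 196.0], [250.0, 196.2], [253.0, 196.2], [256.0, 196.3], [259.0, 196.6], [262.0, 197.1], [265.0, 196.6]]
top [[229.0, 153.5], [232.0, 153.2], [235.0, 153.5], [238.0, 153.6], [241.0, 153.8], [244.0, 153.8], [247.0, 154.0], [250.0, 154.0], [253.0, 154.3], [256.0, 154.5], [259.0, 154.7], [262.0, 154.7], [265.0, 154.8]]
fit bot [6.23657682e-02 1.95845213e+02] top [4.89395130e-02 1.53976933e+02]
-2 0.016 [1.09000e-01 1.95727e+02] -2 0.146 [9.30000e-02 1.55251e+02] 
0 0.016 [8.70000e-02 1.96302e+02] 0 0.146 [7.50000e-02 1.55705e+02] 
2 0.016 [6.70000e-02 1.96868e+02] 2 0.146 [5.60000e-02 1.56153e+02] 
4 0.016 [4.60000e-02 1.97427e+02] 4 0.146 [3.80000e-02 1.56596e+02] 
8 0.016 [6.00000e-03 1.98533e+02] 8 0.146 [2.00000e-03 1.57471e+02] 
left edge rows 165-190: [220, 221, 205, 224]
[[ 98 118 138 142 143 143 142 141 141 140 141 141 143 146 146 145 146 145
  146 143 147 145 145 144 144 145]
 [110 135 145 141 142 143 142 133 123 117 116 121 137 144 148 148 148 148
  145 144 145 144 145 1
[... 838 characters left out ...]
63  71  73
   75  75  78  76  80  82  84  85]
 [ 84  70  69  72  71  69  85 117 147 151 156 138 119  80  50  47  47  50
   53  55  54  56  61  63  65  67]
 [ 94  82  69  67  58  51  61  89 121 129 134 103  71  56  45  43  44  45
   44  43  44  44  47  47  47  47]
 [ 95  83  71  67  64  52  49  51  57  59  61  46  45  46  43  42  45  44
   43  44  44  45  43  45  44  44]
 [ 95  82  70  69  67  55  44  43  44  43  39  38  36  42  45  41  44  43
   43  45  43  44  46  45  44  46]
 [ 95  82  68  69  67  59  48  41  41  42  41  37  39  44  42  40  44  44
   43  45  41  45  43  44  46  46]
 [ 94  76  66  66  67  61  49  42  42  42  43  39  40  45  44  42  43  44
   43  44  42  44  44  46  46  45]]
```

```bash
python3 - <<'E'
from h import *
im=cv2.imread("pics/scene0.png").astype(float);g=im.mean(2)
# edge of top face/front face : strongest downward darkening between rows 140..165
pts=[]
for c in range(232,268,3):
    p=g[143:160,c-1:c+2].mean(1);d=np.diff(p);i=np.argmin(d)
    if 0<i<len(d)-1:
        a,b,e=d[i-1],d[i],d[i+1];o=.5*(a-e)/(a-2*b+e)
        pts.append((c,143+i+.5+o,b))
pts=np.array(pts);print(pts.round(2).tolist())
# bottom edge front
pb=[]
for c in range(225,268,3):
    p=g[188:204,c-1:c+2].mean(1);d=np.diff(p);i=np.argmax(d);pb.append((c,188+i+.5,d[i]))
print(np.round(pb,1).tolist())
f=lambda a:np.polyfit(np.array(a)[:,0]-247,np.array(a)[:,1],1).round(4)
print("top",f(pts),"bottom",f(pb))
for yaw in(47,48,48.9,50,51,52):
    a=np.radians(yaw);e=np.array([-np.sin(a),np.cos(a)]);m=np.array([-np.cos(a),-np.sin(a)]);C=np.array([.4404,.2774])
    r=[]
    for z in(.151,0.0):
        uv=proj("scene",np.array([np.r_[C+m*.055+e*d,z] for d in np.linspace(-.06,.05,8)]));r.append(np.polyfit(uv[:,0]-247,uv[:,1],1).round(4).tolist())
    print(yaw,r)
E
```

```text
[[232.0, 149.62, -32.78], [235.0, 150.14, -34.33], [238.0, 150.24, -41.22], [241.0, 150.3, -37.67], [244.0, 150.49, -43.44], [247.0, 150.79, -32.67], [250.0, 151.22, -42.0], [253.0, 151.26, -42.33], [256.0, 151.3, -38.67], [259.0, 151.64, -39.33], [262.0, 152.11, -38.33], [265.0, 152.18, -42.0]]
[[225.0, 193.5, 25.4], [228.0, 201.5, 26.3], [231.0, 198.5, 78.7], [234.0, 198.5, 82.2], [237.0, 198.5, 80.9], [240.0, 199.5, 73.7], [243.0, 199.5, 82.3], [246.0, 199.5, 83.3], [249.0, 199.5, 82.4], [252.0, 200.5, 55.6], [255.0, 200.5, 83.0], [258.0, 200.5, 82.8], [261.0, 200.5, 79.7], [264.0, 199.5, 63.6], [267.0, 200.5, 56.9]]
top [7.390000e-02 1.508313e+02] bottom [7.500000e-02 1.994417e+02]
47 [[0.0908, 151.0464], [0.1082, 197.6396]]
48 [[0.0815, 151.0238], [0.0975, 197.6652]]
48.9 [[0.0732, 151.0063], [0.0879, 197.691]]
50 [[0.0632, 150.9887], [0.0763, 197.726]]
51 [[0.0541, 150.9762], [0.0658, 197.7612]]
52 [[0.0452, 150.967], [0.0555, 197.7996]]
```

apply_moves(motion=[{"x": -1,"y": 5,"z": 0,"yaw": 0,"hand": -1},{"x": -2.5,"y": 10,"z": -2,"yaw": 0,"hand": -1},{"x": -3.5,"y": 14,"z": -6,"yaw": 0,"hand": -1},{"x": -3.5,"y": 17,"z": -10,"yaw": 0,"hand": -1},{"x": -3,"y": 18.5,"z": -12,"yaw": 0,"hand": -1},{"x": -1.5,"y": 20.2,"z": -12,"yaw": 0,"hand": -1},{"x": -0.6,"y": 21.3,"z": -12,"yaw": 0,"hand": -1},{"x": -0.4,"y": 21.5,"z": -12,"yaw": 0,"hand": -1},{"x": -0.4,"y": 21.5,"z": -12,"yaw": 0,"hand": -1}])

```text
clock: 23.9
position: [0.3814, 0.215, 0.1279]
ee_rot: [1.297, -2.861, -0.0]
force: [0.0, 0.1, -0.5]
width: 0.006
gripper_force: 0.0
```

```bash
python3 - <<'E'
import cv2
a=cv2.imread("pics/scene0.png");b=cv2.imread("pics/raw_s9.png")
for i in(a,b):print(i[150:162,218:229].mean(2).astype(int))
E
```

```text
[[ 75  78  82  70  62  59  54  52 100 172 195]
 [ 73 105 112  73  46  41  40  41  90 169 192]
 [ 99 149 136  78  45  44  48  60 110 172 172]
 [147 185 173 136  96  90 112 137 167 183 142]
 [174 199 199 186 165 158 172 187 192 166 102]
 [138 155 162 165 163 163 165 169 167 117  51]
 [ 79  83 101 132 151 161 169 146 123  77  31]
 [ 68  67  83 116 128 143 150 122  87  56  28]
 [ 69  68  71  74  73  80  84  76  68  51  26]
 [ 67  69  68  68  66  66  68  69  66  52  30]
 [ 68  69  68  67  67  67  67  68  67  62  36]
 [ 70  68  69  68  68  68  68  68  69  67  39]]
[[ 76  77  82  71  61  59  54  51  97 171 195]
 [ 75 107 111  76  43  41  38  43  89 170 191]
 [100 149 135  79  48  45  46  60 111 172 174]
 [147 186 172 135  97  88 112 139 167 183 141]
 [175 199 199 186 166 158 171 186 192 167 103]
 [138 154 158 163 162 158 161 167 168 123  66]
 [ 70  71  83 115 146 152 158 137 117  79  49]
 [ 58  50  64  90 124 132 134 103  71  54  44]
 [ 64  54  47  50  59  60  61  48  42  44  44]
 [ 66  57  45  41  41  42  40  38  40  42  43]
 [ 66  58  47  42  42  43  41  37  40  42  45]
 [ 67  59  48  45  42  43  45  37  40  44  43]]
```

The catch nose is at its resting height, as at the start, and is drawn in front of the blue rail, so the door is behind the catch. One firm, slow press against the gasket will confirm it.

apply_moves(motion=[{"x": 0.1,"y": 0.12,"z": 0,"yaw": 0,"hand": -1},{"x": 0.2,"y": 0.25,"z": 0,"yaw": 0,"hand": -1},{"x": 0.35,"y": 0.4,"z": 0,"yaw": 0,"hand": -1},{"x": 0.5,"y": 0.57,"z": 0,"yaw": 0,"hand": -1},{"x": 0.6,"y": 0.7,"z": 0,"yaw": 0,"hand": -1},{"x": 0.6,"y": 0.7,"z": 0,"yaw": 0,"hand": -1}])

```text
clock: 24.65
position: [0.3839, 0.2181, 0.1266]
ee_rot: [1.292, -2.853, 0.004]
force: [-11.3, -14.0, 11.6]
width: 0.006
gripper_force: 8.7
```

apply_moves(motion=[{"x": -0.9,"y": -1.0,"z": 0,"yaw": 0,"hand": -1},{"x": -2,"y": -2.4,"z": 0,"yaw": 0,"hand": -1},{"x": -3.5,"y": -4,"z": 0,"yaw": 0,"hand": -1},{"x": -4,"y": -5.5,"z": 2,"yaw": 0,"hand": -1},{"x": -4,"y": -9,"z": 6,"yaw": 0,"hand": -1},{"x": -2,"y": -13,"z": 10,"yaw": 0,"hand": -1},{"x": 0,"y": -17,"z": 12,"yaw": 0,"hand": -1},{"x": 0,"y": -21,"z": 12,"yaw": 0,"hand": -1},{"x": 0,"y": -22,"z": 12,"yaw": 0,"hand": -1}])

```text
clock: 25.78
position: [0.3872, -0.0002, 0.248]
ee_rot: [-1.292, 2.862, 0.001]
force: [-0.3, 0.9, 0.1]
width: 0.005
gripper_force: 0.0
```

```bash
python3 - <<'E'
from h import *
o=observe();print(np.round(o["position"],3),np.round(o["force"],1))
a=get_image("scene").astype(float);b=cv2.imread("pics/raw_s9.png").astype(float)
s=a[...,0]-a[...,2]
def edge(s,c):
    v=s[185:206,c-1:c+2].mean(1)[::-1];t=v.max()/2;i=np.argmax(v>t);return 205-(i-(v[i]-t)/(v[i]-v[i-1]))
c=np.arange(229,267,3)
for x in(a,b):print(np.polyfit(c-247,[edge(x[...,0]-x[...,2],k) for k in c],1))
print("diff door region",np.abs(a-b)[150:200,215:275].mean(), a[150:160,218:229].mean(2).astype(int)[4:9].tolist())
E
```

```text
[ 0.387 -0.     0.248] [-0.3  0.9  0.1]
[6.26825107e-02 1.95851489e+02]
[6.3780579e-02 1.9585553e+02]
diff door region 1.1845555555555556 [[174, 199, 197, 187, 167, 158, 171, 186, 191, 167, 104], [137, 151, 158, 165, 164, 157, 164, 167, 168, 121, 68], [70, 70, 87, 114, 145, 150, 155, 138, 117, 80, 50], [59, 50, 63, 90, 122, 130, 133, 102, 73, 54, 44], [65, 54, 47, 49, 58, 59, 59, 47, 43, 44, 44]]
```

```bash
python3 -c "
from cell import sign_off
print(sign_off())"
```

```text
the job is handed in; nothing more can be done
None
```

The door is hung on both pins, shut behind its catch with the arm clear of it, and handed in at about 26 s; the image-measured shut angle (about 2.5°, ±0.6°) is close to the 0.04 rad limit, but an 18 N press on it moved nothing.

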